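# Join a display riser with its cam lock

### The arm

A 7-joint arm with a two-finger parallel gripper is mounted at the origin on a cart in front of the work surface, level with it; the furniture and walls round the work are solid. World frame = base frame: x ahead of the robot, y to its left, z up, the work surface at z = 0. Lengths are in m, angles in rad, forces in N, time in s.
With the tool pointing down it reaches from about 0.4 to 0.85 m from the base axis. Payload 10.4 kg.
Tool frame: the origin (TCP) lies midway between the tips of the shut fingers; the grasp point (between the pads) lies 19 mm behind it; z points along the fingers, y is the line along which they close (so a half turn about z gives the same grasp; the last joint's range is limited). The gripper opens to 87 mm and grips with 3 to 60 N. Pads are 19 mm wide; open, the fingers measure 117 mm over their backs; the gripper's body (75 mm by 190 mm) begins 51 mm behind the grasp point.
Start: joints at [-1.172, 0.332, -0.065, 1.46, 0.022, 1.35, -0.088], TCP at [0.256, 0.57, 0.223] pointing down, gripper open.
Joint ranges: [-2.6, 2.6], [-0.5, 2.12], [-1.47, 1.34], [0.16, 2.42], [-1.27, 4.41], [0.06, 2.06], [-2.6, 2.6]. Speed limits (rad/s): [2.22, 2.22, 2.79, 2.79, 3.14, 3.14, 3.14].

### API

Orientations are given as a unit quaternion [x, y, z, w].
In Python, from bench import r gives the robot as it stands.
- The arm moves only by the tool apply_moves, never from a script. Its argument "steps" is a list of rows, each a list of 7 numbers: the turn, a rotation vector about the tool's x, y, z in rad, then the shift along the tool's x, y, z in mm, then the opening, from -1 (shut) to 1 (fully open). In form: [[ax, ay, az, x, y, z, claw], ...]. A call has 1 to 20 rows; each row is the pose to reach, as a shift and turn from the pose commanded when the call began, along the tool's axes at that moment; what a row does not reach only later rows make up. A row lasts 1/12 s, in which the tool goes at most 41.7 mm and 7.16 degrees, less where a joint would pass 70% of its speed; a pose out of reach is approached as far as the arm can. A call with a gripper value outside its range is refused whole. The fingers move at their own pace and stop on an object; "force" is the grip in N (left out, the last holds). Time passes only in rows, so rows that repeat a pose let the fingers close. It gives the time, the measured TCP pose, the force, the opening and the grip force at its end, in the units of the state.
- r.read_state(): the state, without advancing time (a new reading comes with each control period).
- r.camera(name): name is "scene" or "top" or "wrist"; returns a dict with "pixels" (480x640x3 uint8, red, green, blue), "z_map" (480x640 float32, m along the optical axis (not along the pixel's ray), 0 where there is no reading), "fovy" (degrees; the focal length in pixels is half the picture's height over the tangent of half this angle, whatever the lens; pixels are square), "cx", "cy" (the principal point, pixels), "position" and "orientation" of the camera in the world. Camera axes: x right, y down, z forward; pixel columns grow to the right and rows downward; lengths in m; the calibration is good to about 2 mm. A picture is of the moment at which its call begins.
- r.close_job(): hands the job in; it is judged then, once.
The state is a dict: "time": time; "joint_positions": joint angles; "joint_vel": joint speeds; "joint_torque": joint torques, N m; "ee_pos": TCP position; "eef_rot": TCP orientation; "ft_force": force on the tool from outside, world axes, zero at the start; "torque": the same for the moment, N m; "width": finger opening in m; "grip_force": force on a finger pad.
Only numpy, scipy, OpenCV 4.12 (cv2) and the standard library are available. Lean on these libraries where they do the work, as an engineer would, in place of code of your own. Each camera call takes 0.05 s, during which the arm holds its last target. There are 200 camera calls.

### The job

Fit the loose wooden end piece to the display riser: with both standing on the table, slide its ball-headed stud into the riser's bore until it meets the rubber buffers, then turn the riser's cam clockwise by its wing until the curved slot has drawn the two wooden faces together and the joint is firmly tight. Stop when it is tight, as forcing the cam tears the stud out of the wood, let go, and leave the shop's goods around the work where they stand.

Things in the scene. Friction and masses are not known exactly. Their poses are not given: they have to be found in the camera images.
- base: Display riser, light wood, fixed: block 114 x 96 x 40 mm high. Origin on the table top under the cam's vertical axis; x points from the flat upright joint face (x = -44 mm) to the back (x = +70 mm), z up. The cam shows in a round hole, 55 mm across, in its top. Two rubber buffers at y = +37 and -37 mm, 20 mm up, stand 2 mm out of the joint face.
- joint_face (a point): Point on the joint face at the bore's centre: base x = -44 mm, y = 0, 20 mm up; axes as the base. The bore runs along x into the cam: 15 mm wide, 5 to 34 mm above the table, chamfered to 27 mm wide at its mouth (first 6 mm). The buffers beside it are springy: together 12 N per mm, 24 N to press them flush.
- cam: Steel ring of the cam, 56 mm across, 6 to 33 mm above the table, turning with the wing about the base's origin. With the cam open, its mouth (a gap in the ring) looks to the base's -x. The wall has a 7 mm high curved slot for the stud's neck; its inner face comes 5.5 mm nearer the axis per radian turned, so that it catches the stud's ball and draws it in. It holds by friction when let go.
- cam_turn (a joint): Angle of the cam (rad), growing clockwise from above, limits -0.3 and 2.7. Within 0.2 of 0: open. The ball is caught from about 0.8 to 1.4, the joint is tight somewhere from 1.6 to 2.6, as the stud stands. Turning moment: free about 0.35 N m; rising by about 0.15 as the buffers are pressed in; tight at about 0.3 above the free moment (joint faces shut); 0.5 above it tears the stud out.
- wing_grip (a point): Point on the cam's axis, 67 mm above the table, where the wing is gripped. The wing is an upright steel plate 46 mm long (this point's y axis), 10 mm thick (x axis), from 31 to 79 mm above the table; the wood round it is 40 mm high. At cam angle 0 these axes are the base's; they turn with the cam. Turning it to tight may need more than one grasp.
- end_piece: Loose end piece, light wood, about 0.4 kg: block 86 (x) x 96 (y) x 40 mm with a grip fin on top, 44 mm long (x), 16 mm thick (y), 40 to 84 mm above the underside. Origin at the underside below the fin's middle, z up. Flat joint face at x = +62 mm, other end at x = -24 mm. Joined, it stands on the table with the base's yaw, its origin at base x = -106 mm, y = 0.
- end_face (a point): Point on the end piece's joint face where the steel stud leaves it: end_piece x = +62 mm, y = 0, z = 20 mm; axes as the end piece. The stud points along +x: a collar 12 mm across and 14 mm long, a neck 5 mm thick, then a ball head 12 mm across. The ball's centre is 33 mm out of the face, give or take 1.5 mm, as the stud is screwed in more or less each time (fixed during the work).
- candle_a: Bystander: candle in a brass tin, 50 mm across, 28 mm high. Origin under its middle.
- candle_b: Bystander: a second such candle tin.
- egg_cup: Bystander: wooden egg in a glass cup, 42 mm across, 58 mm high. Origin under its middle.
- deck: Bystander: small boxed deck, 62 x 88 x 14 mm, lying. Origin under its middle.
- hare: Bystander: black ceramic hare, 70 x 82 x 160 mm. Origin under its middle.
- bead_tray: Bystander: shallow tray of beads, 85 x 130 x 16 mm. Origin under its middle.

How it is judged:
On the way, in this order (a step that is already met when the one before it is completed fails the run):
1. the stud is in the open cam: joint faces parallel within 0.06 rad, at most 5 mm apart, centred within 4 mm, the cam still open (x of end_face in the frame of joint_face above -0.005 m and y of end_face in the frame of joint_face between -0.004 and 0.004 m and angle between the x axis of end_piece and the x axis of base, either way round below 0.06 rad and value of joint cam_turn below 0.5 rad), for 0.2 s.
2. the cam has been turned by more than 1.2 rad and draws the stud with more than 40 N, the joint faces closed to less than 0.8 mm (value of joint cam_turn above 1.2 rad and contact force between cam and end_piece above 40 N and x of end_face in the frame of joint_face above -0.0008 m), for 0.2 s.
At the end, for the whole second after the job is handed in: The cam, let go, still draws the stud with more than 40 N; the wooden joint faces are closed to less than 0.8 mm, parallel within 0.03 rad and centred within 4 mm; the end piece stands level and at rest (all of step 2 and y of end_face in the frame of joint_face between -0.004 and 0.004 m and angle between the x axis of end_piece and the x axis of base, either way round below 0.03 rad and angle between end_piece's own z axis and vertical below 0.03 rad and linear speed of end_piece below 0.01 m/s); the robot touches nothing.
It fails at once if the cam is forced: it pulls on the stud with more than 100 N (contact force between cam and end_piece above 100 N).
It fails at once if a bystander is moved by more than 25 mm (distance of any of candle_a, candle_b, egg_cup, deck, hare, bead_tray from where it was at the start of the episode above 0.025 m).
It also fails if it takes over 72 s, if anything falls off the work surface, if the arm or the gripper's body presses on something with over 40 N, if the wrist force passes 120 N, or if a joint passes its speed limit or range.

## Working session

There is one attempt and no reset: what is moved stays moved. The work goes in short steps, Python scripts to look and compute and a tool call to move; the robot and the scene stay as the last step left them, time stands still between calls to the robot, and variables do not carry over. Pictures are saved under pics/ and viewed, at most 12 in all, crops included, and the job is handed in when it is done.

Besides the shell and the picture viewer there is one more tool, called after ">>>" in YAML: its name, and indented under it one key for each argument. apply_moves: Moves the arm, as the interface text tells. Its arguments: {"type":"object","properties":{"steps":{"type":"array","items":{"type":"array","items":{"type":"number"}}},"force":{"type":"number"}},"required":["steps"]}

```bash
mkdir -p pics; ls
cat > h.py <<'E'
from bench import r
import numpy as np, cv2
from scipy.spatial.transform import Rotation as R
def cam(n):
    c=r.camera(n); c['f']=240/np.tan(np.radians(c['fovy'])/2); return c
def pt(c,u,v,z=None):
    # world point of pixel; z given -> intersect plane, else depth
    d=R.from_quat(c['orientation']).apply([(u-c['cx'])/c['f'],(v-c['cy'])/c['f'],1]); p=np.array(c['position'])
    if z is None: return p+d*c['z_map'][int(v),int(u)]
    return p+d*(z-p[2])/d[2]
def cloud(c):
    v,u=np.mgrid[:480,:640]; Z=c['z_map']
    q=np.stack([(u-c['cx'])/c['f']*Z,(v-c['cy'])/c['f']*Z,Z],-1)
    return R.from_quat(c['orientation']).apply(q.reshape(-1,3)).reshape(480,640,3)+c['position']
def save(c,n,crop=None,s=1):
    im=c['pixels'][...,::-1]
    if crop: x0,y0,x1,y1=crop; im=im[y0:y1,x0:x1]
    cv2.imwrite('pics/'+n+'.png',cv2.resize(im,None,fx=s,fy=s,interpolation=cv2.INTER_CUBIC))
E
python3 - <<'E'
from h import *
import pickle
for n in ('top','scene'):
    c=cam(n); save(c,n); pickle.dump(c,open(n+'.pkl','wb')); print(n,c['position'],c['orientation'],c['f'])
s=r.read_state();print(s['ee_pos'],s['eef_rot'],s['ft_force'],s['width'],s['time'])
E
```

```text
pics
top [0.36664827 0.10943741 1.30039133] [-0.69873373  0.71314441 -0.04149767  0.03839479] 524.9941601914514
scene [ 0.03271275 -0.72046785  0.75496576] [ 0.86332359 -0.22940633  0.10641583 -0.43671591] 516.5543691062351
[0.25571264 0.56989959 0.22181154] [ 2.09314675e-01  9.77848113e-01 -6.50205164e-04 -1.13756810e-04] [-0.07760882  0.52681478 -0.46930989] 0.08712694912160203 0.1
```

View pics/top.png

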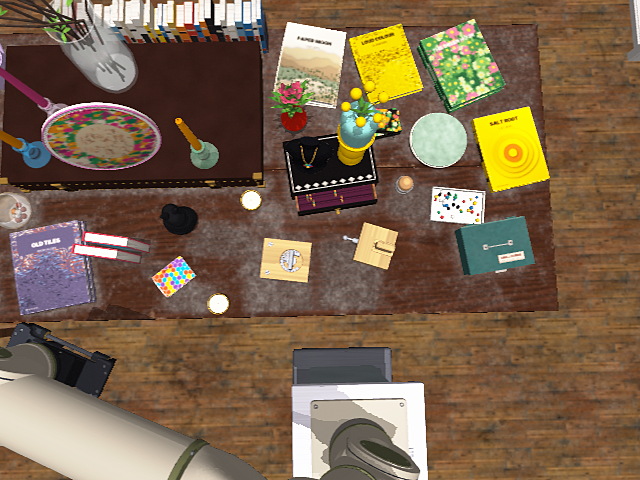

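View pics/scene.png

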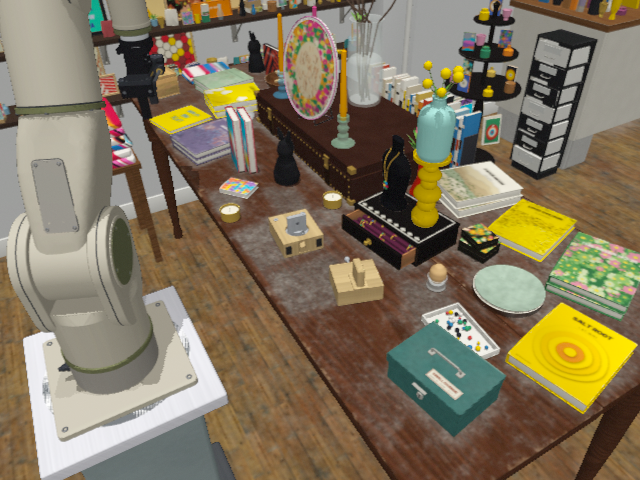

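The top view shows the riser at about (286,260), with the end piece at (376,245) and its stud pointing left at (346,238). The candles are at (251,200) and (218,303), the egg cup at (405,184), and a drawer box stands behind the work at (335,180).

Run:
```python
from h import *
import pickle
c=pickle.load(open('top.pkl','rb')); P=cloud(c)
def rect(u0,v0,u1,v1,z0,z1):
    m=np.zeros((480,640),bool); m[v0:v1,u0:u1]=1
    m&=(P[...,2]>z0)&(P[...,2]<z1); q=P[m][:,:2]
    (ce,sz,a)=cv2.minAreaRect((q*1000).astype(np.float32)); print(len(q),np.round(ce,1),np.round(sz,1),round(a,2),'zmed',np.median(P[m][:,2]))
    return q
rect(250,225,325,295,.034,.046)
rect(270,235,310,285,.06,.09)
rect(340,210,410,280,.034,.046)
rect(350,210,410,280,.06,.09)
q=rect(338,228,358,246,.012,.034)
for n,(u,v) in dict(ca=(251,200),cb=(218,303),egg=(405,184),box=(335,205),boxL=(300,212),boxR=(378,200),deck=(175,277)).items(): print(n,np.round(pt(c,u,v),3))
save(c,'topc',(235,200,415,300),4.4)
print('table',np.median(P[285:300,380:450,2]))
```

```text
1528 [450.3 166.4] [115.1  96.3] 82.73 zmed 0.040175202670974186
91 [448.1 154.1] [10.  44.9] 83.52 zmed 0.07794731995846083
1223 [480.5 -50.8] [86.7 96.6] 72.1 zmed 0.04042612910460286
148 [474.4 -68.4] [44.3 16.5] 71.9 zmed 0.08290304142073124
61 [499.1   7.9] [40.2 15. ] 62.11 zmed 0.023267642381739728
ca [0.6   0.251 0.023]
cb [0.35  0.334 0.018]
egg [ 0.626 -0.125  0.054]
box [0.583 0.044 0.025]
boxL [0.563 0.13  0.051]
boxR [ 0.598 -0.065  0.002]
deck [0.415 0.438 0.018]
table 0.0003850444514352791
```

View pics/topc.png

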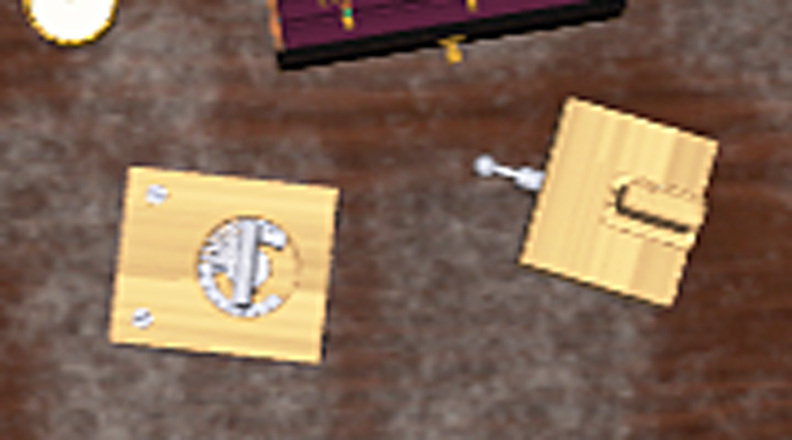

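```bash
cat >> h.py <<'E'
def mv(x,y,z,yaw):
    "row (turn, shift mm) to tool pose pointing down, tool-y yaw in deg, TCP in mm world"
    s=r.read_state(); T=R.from_quat(s['eef_rot']); c,sn=np.cos(np.radians(yaw)),np.sin(np.radians(yaw))
    G=R.from_matrix(np.array([[-sn,c,0],[c,sn,0],[0,0,-1]]).T)   # columns x,y,z... 
    G=R.from_matrix(np.column_stack([[-sn,c,0],[c,sn,0],[0,0,-1]]))
    rv=(T.inv()*G).as_rotvec(); d=T.inv().apply(np.array([x,y,z])-1000*np.array(s['ee_pos']))
    print('turn',np.round(rv,4),'shift',np.round(d,1))
def st():
    s=r.read_state(); T=R.from_quat(s['eef_rot']).as_matrix()
    print('t',round(s['time'],2),'p',np.round(1000*np.array(s['ee_pos']),1),'yaw',round(np.degrees(np.arctan2(T[1,1],T[0,1])),2),'F',np.round(s['ft_force'],1),'M',np.round(s['torque'],2),'w',round(s['width']*1000,1),'g',round(s['grip_force'],1),'j',np.round(s['joint_positions'],2)); return s
E
sed -i '/columns x,y,z/d' h.py
python3 -c "
from h import *
st(); mv(474.5,-68.6,160,-17.9)"
```

```text
t 0.1 p [255.7 569.9 221.8] yaw 65.84 F [-0.1  0.5 -0.5] M [ 0.03 -0.03  0.05] w 87.1 g 0.0 j [-1.17  0.33 -0.06  1.46  0.02  1.35 -0.09]
turn [-1.0000e-03  1.0000e-03  1.4615e+00] shift [-461.  -492.9   62.5]
```

>>> apply_moves:
  steps:
    - [0, 0, 1.46, -461, -493, 0, 1]
    - [0, 0, 1.46, -461, -493, 0, 1]
    - [0, 0, 1.46, -461, -493, 0, 1]
    - [0, 0, 1.46, -461, -493, 0, 1]
    - [0, 0, 1.46, -461, -493, 0, 1]
    - [0, 0, 1.46, -461, -493, 0, 1]
    - [0, 0, 1.46, -461, -493, 0, 1]
    - [0, 0, 1.46, -461, -493, 0, 1]
    - [0, 0, 1.46, -461, -493, 0, 1]
    - [0, 0, 1.46, -461, -493, 0, 1]
    - [0, 0, 1.46, -461, -493, 0, 1]
    - [0, 0, 1.46, -461, -493, 0, 1]
    - [0, 0, 1.46, -461, -493, 0, 1]
    - [0, 0, 1.46, -461, -493, 0, 1]
    - [0, 0, 1.46, -461, -493, 0, 1]
    - [0, 0, 1.46, -461, -493, 0, 1]
    - [0, 0, 1.46, -461, -493, 0, 1]
    - [0, 0, 1.46, -461, -493, 62, 1]
    - [0, 0, 1.46, -461, -493, 62, 1]
    - [0, 0, 1.46, -461, -493, 62, 1]

```text
time: 1.77
ee_pos: [0.4719, -0.0684, 0.1566]
eef_rot: [0.808, 0.589, -0.003, -0.002]
ft_force: [0.0, -0.1, -0.6]
width: 0.0874
grip_force: 0.0
```

Run:
```python
from h import *
st(); c=cam('wrist'); save(c,'w1'); P=cloud(c)
print(c['position'],R.from_quat(c['orientation']).as_matrix().round(2))
m=(P[...,2]>.06)&(P[...,2]<.09)&(c['z_map']>0)
n,l,s,ce=cv2.connectedComponentsWithStats(m.astype(np.uint8))
for i in range(1,n):
    if s[i,4]>300:
        q=P[l==i]; print(s[i],cv2.minAreaRect((q[:,:2]*1000).astype(np.float32)),np.median(q[:,2]))
mv(474.5,-68.6,46,-17.9)
```

```text
t 1.77 p [471.9 -68.4 156.6] yaw -17.85 F [ 0.  -0.1 -0.6] M [-0.09  0.11 -0.  ] w 87.4 g 0.0 j [-0.55  0.05  0.62  1.95 -0.03  1.16 -0.23]
[0.49949692 0.01207033 0.31921847] [[ 0.95 -0.29 -0.1 ]
 [-0.31 -0.91 -0.29]
 [-0.01  0.31 -0.95]]
[  499     0   141   164 11858] ((657.7691040039062, -4.273792266845703), (67.2071304321289, 106.18732452392578), 8.104963302612305) 0.06096888121753416
[ 316  212   24   70 1630] ((476.27874755859375, -67.41063690185547), (43.37574005126953, 15.809090614318848), 72.07755279541016) 0.08416164747225093
turn [-0.0038  0.002   0.0011] shift [  0.4   1.8 113. ]
```

View pics/w1.png

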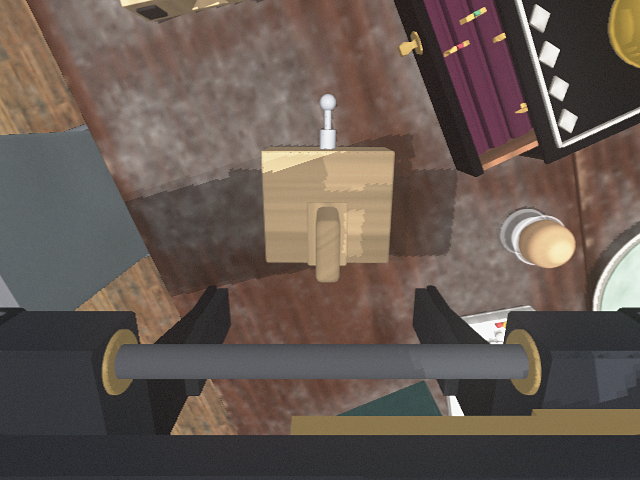

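The wrist view shows the fin at (328,240), centred between the fingers, with the stud pointing up to its ball at (328,102). I go down and grip.

>>> apply_moves:
  steps:
    - [-0.004, 0.002, 0, 0, 2, 40, 1]
    - [-0.004, 0.002, 0, 0, 2, 75, 1]
    - [-0.004, 0.002, 0, 0, 2, 100, 1]
    - [-0.004, 0.002, 0, 0, 2, 110, 1]
    - [-0.004, 0.002, 0, 0, 2, 110, 1]
    - [-0.004, 0.002, 0, 0, 2, 110, -1]
    - [-0.004, 0.002, 0, 0, 2, 110, -1]
    - [-0.004, 0.002, 0, 0, 2, 110, -1]
    - [-0.004, 0.002, 0, 0, 2, 110, -1]
    - [-0.004, 0.002, 0, 0, 2, 110, -1]
    - [-0.004, 0.002, 0, 0, 2, 110, -1]
    - [-0.004, 0.002, 0, 0, 2, 110, -1]
    - [-0.004, 0.002, 0, 0, 2, 110, -1]
  force: 40

```text
time: 2.9
ee_pos: [0.4766, -0.0689, 0.0506]
eef_rot: [0.808, 0.589, 0.002, 0.001]
ft_force: [0.5, -1.0, 0.2]
width: 0.0413
grip_force: 0.0
```

Run:
```python
from h import *
st()
# origin now taken as ep origin; prepose base x=-151
mv(429.3,4.1,49,-7.2)
```

```text
t 2.9 p [476.6 -68.9  50.6] yaw -17.82 F [ 0.5 -1.   0.2] M [-0.1   0.1   0.06] w 41.3 g 0.0 j [-0.51  0.22  0.62  2.05 -0.16  0.92 -0.12]
turn [ 0.0043 -0.0018 -0.1853] shift [ 55.  -67.3   1.5]
```

>>> apply_moves:
  steps:
    - [0, 0, 0, 0, 0, 0, -1]
    - [0, 0, 0, 0, 0, 0, -1]
    - [0, 0, 0, 0, 0, 0, -1]
    - [0, 0, 0, 0, 0, 0, -1]
    - [0, 0, 0, 0, 0, 0, -1]
    - [0, 0, 0, 0, 0, 0, -1]
    - [0, 0, 0, 0, 0, 0, -1]
    - [0, 0, 0, 0, 0, 0, -1]

```text
time: 3.57
ee_pos: [0.4764, -0.0689, 0.0505]
eef_rot: [0.808, 0.589, 0.002, 0.001]
ft_force: [-1.2, 0.5, 1.0]
width: 0.016
grip_force: 40.0
```

Run:
```python
from h import *
st()
mv(429.3,4.1,49,-7.2)
```

```text
t 3.57 p [476.4 -68.9  50.5] yaw -17.82 F [-1.2  0.5  1. ] M [-0.07  0.54  0.07] w 16.0 g 40.0 j [-0.51  0.22  0.62  2.05 -0.16  0.92 -0.12]
turn [ 0.0038 -0.0016 -0.1853] shift [ 55.1 -67.1   1.3]
```

>>> apply_moves:
  steps:
    - [0, 0, -0.03, 9, -11, 0, -1]
    - [0, 0, -0.06, 18, -22, 0, -1]
    - [0, 0, -0.09, 27, -33, 0, -1]
    - [0, 0, -0.12, 37, -45, 0, -1]
    - [0, 0, -0.15, 46, -56, 0, -1]
    - [0, 0, -0.185, 55, -67, 0, -1]
    - [0, 0, -0.185, 55, -67, 0, -1]
    - [0, 0, -0.185, 55, -67, 0, -1]
    - [0, 0, -0.185, 55, -67, 0, -1]

```text
time: 4.32
ee_pos: [0.4292, 0.0049, 0.0504]
eef_rot: [0.75, 0.662, 0.002, 0.001]
ft_force: [-2.1, 3.6, 4.7]
width: 0.0158
grip_force: 40.0
```

Run:
```python
from h import *
import pickle
st(); c=cam('wrist'); save(c,'w2'); P=cloud(c); pickle.dump(c,open('w2.pkl','wb'))
t=cam('top'); pickle.dump(t,open('t2.pkl','wb')); Pt=cloud(t)
for nm,Q,C in(('w',P,c),('t',Pt,t)):
    m=((Q[...,2]>.034)&(Q[...,2]<.046)&(C['z_map']>0)&(Q[...,0]>.36)&(Q[...,0]<.52)&(Q[...,1]<.24)&(Q[...,1]>-.1))
    n,l,s,ce=cv2.connectedComponentsWithStats(m.astype(np.uint8))
    for i in range(1,n):
        if s[i,4]>200:
            q=Q[l==i]; print(nm,s[i],cv2.minAreaRect((q[:,:2]*1000).astype(np.float32)))
```

```text
t 4.32 p [429.2   4.9  50.4] yaw -7.17 F [-2.1  3.6  4.7] M [ 0.94  0.91 -0.01] w 15.8 g 40.0 j [-0.64  0.08  0.54  2.17 -0.06  0.9  -0.19]
w [  204     0   243    66 14287] ((446.2016296386719, 122.21237182617188), (23.36349868774414, 96.71263885498047), 82.72274017333984)
w [  216   169   211   148 25286] ((432.80657958984375, 30.83049774169922), (73.1686782836914, 96.63429260253906), 82.78880310058594)
t [ 260  238   52   45 1506] ((450.1715087890625, 166.53384399414062), (115.65306854248047, 96.097412109375), 82.79593658447266)
t [326 246  16  41 482] ((433.5304870605469, 49.809513092041016), (34.115013122558594, 95.3148422241211), 83.71260833740234)
```

View pics/w2.png

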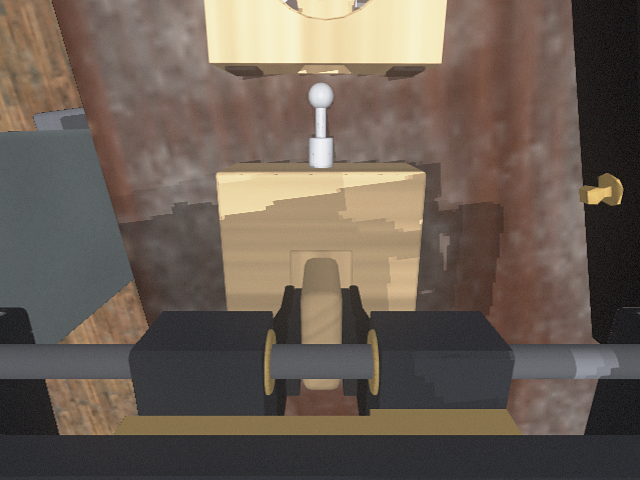

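The wrist view shows the ball at (320,97) and the bore mouth centred near (325,70). The faces are parallel, the end piece is 1.8 mm to the left, and the gap is about 44 mm. I shift it 1.8 mm and insert.

>>> apply_moves:
  steps:
    - [0, 0, 0, 0, 1.8, 0, -1]
    - [0, 0, 0, 5, 1.8, 0, -1]
    - [0, 0, 0, 10, 1.8, 0, -1]
    - [0, 0, 0, 15, 1.8, 0, -1]
    - [0, 0, 0, 20, 1.8, 0, -1]
    - [0, 0, 0, 25, 1.8, 0, -1]
    - [0, 0, 0, 30, 1.8, 0, -1]
    - [0, 0, 0, 34, 1.8, 0, -1]
    - [0, 0, 0, 38, 1.8, 0, -1]
    - [0, 0, 0, 38, 1.8, 0, -1]
    - [0, 0, 0, 38, 1.8, 0, -1]

```text
time: 5.33
ee_pos: [0.4362, 0.0425, 0.0504]
eef_rot: [0.75, 0.662, 0.002, 0.001]
ft_force: [0.4, 1.3, 3.1]
width: 0.016
grip_force: 40.0
```

```bash
cat >> h.py <<'E'
def gap():
    c=cam('wrist'); Q=cloud(c); a=np.array([np.cos(np.radians(82.77)),np.sin(np.radians(82.77))]); b=np.array([-a[1],a[0]])
    m=((Q[...,2]>.037)&(Q[...,2]<.044)&(c['z_map']>0)&(Q[...,0]>.36)&(Q[...,0]<.52)&(Q[...,1]<.24)&(Q[...,1]>-.1))
    n,l,s,ce=cv2.connectedComponentsWithStats(m.astype(np.uint8))
    for i in range(1,n):
        if s[i,4]>1500:
            q=Q[l==i][:,:2]*1000; re=cv2.minAreaRect(q.astype(np.float32)); X=q@a; Y=q@b
            print('along',np.percentile(X,[0.3,99.7]).round(1),'lat',np.percentile(Y,[.3,99.7]).round(1),'mid',round(np.percentile(Y,[.3,99.7]).mean(),2),'rect',np.round(re[1],1),round(re[2],2))
    return c
E
python3 - <<'E'
from h import *
st(); gap()
E
```

```text
t 5.33 p [436.2  42.5  50.4] yaw -7.17 F [0.4 1.3 3.1] M [0.26 0.1  0.01] w 16.0 g 40.0 j [-0.68  0.1   0.51  2.15 -0.06  0.9  -0.26]
along [166.2 226.7] lat [-475.  -379.3] mid -427.17 rect [61.3 96.7] 82.73
along [ 90.  159.5] lat [-475.1 -380.4] mid -427.76 rect [73.4 96.4] 82.94
```

>>> apply_moves:
  steps:
    - [0, 0, 0, 1, 0, 0, -1]
    - [0, 0, 0, 2, 0, 0, -1]
    - [0, 0, 0, 3, 0, 0, -1]
    - [0, 0, 0, 4, 0, 0, -1]
    - [0, 0, 0, 4.5, 0, 0, -1]
    - [0, 0, 0, 4.5, 0, 0, -1]
    - [0, 0, 0, 4.5, 0, 0, -1]

```text
time: 5.97
ee_pos: [0.4367, 0.0455, 0.0505]
eef_rot: [0.75, 0.661, 0.002, 0.001]
ft_force: [-0.0, -4.4, 5.7]
width: 0.0159
grip_force: 40.0
```

Run:
```python
from h import *
st(); gap()
```

```text
t 5.97 p [436.7  45.5  50.5] yaw -7.25 F [-0.  -4.4  5.7] M [-1.01  0.3   0.05] w 15.9 g 40.0 j [-0.69  0.1   0.5   2.15 -0.06  0.9  -0.27]
along [166.1 229.7] lat [-475.1 -379.4] mid -427.21 rect [64.7 96.7] 82.65
along [ 93.  162.5] lat [-475.1 -380.4] mid -427.77 rect [73.1 96.3] 82.94
```

>>> apply_moves:
  steps:
    - [0, 0, 0, 1, 0, 0, -1]
    - [0, 0, 0, 2, 0, 0, -1]
    - [0, 0, 0, 2, 0, 0, -1]
    - [0, 0, 0, 2, 0, 0, -1]
    - [0, 0, 0, 2, 0, 0, -1]

```text
time: 6.43
ee_pos: [0.4368, 0.0472, 0.0504]
eef_rot: [0.75, 0.661, 0.002, 0.001]
ft_force: [-1.1, -5.9, 6.1]
width: 0.0156
grip_force: 40.0
```

Run:
```python
from h import *
st(); gap()
```

```text
t 6.43 p [436.8  47.2  50.4] yaw -7.25 F [-1.1 -5.9  6.1] M [-1.23  0.34  0.05] w 15.6 g 40.0 j [-0.69  0.11  0.5   2.15 -0.06  0.9  -0.28]
along [166.1 231.4] lat [-475.  -379.3] mid -427.18 rect [66.3 96.9] 82.75
along [ 94.7 164.2] lat [-475.1 -380.4] mid -427.73 rect [73.6 96.4] 82.73
```

>>> apply_moves:
  steps:
    - [0, 0, 0, 1, 0, 0, -1]
    - [0, 0, 0, 1.5, 0, 0, -1]
    - [0, 0, 0, 1.5, 0, 0, -1]
    - [0, 0, 0, 1.5, 0, 0, -1]
    - [0, 0, 0, 1.5, 0, 0, -1]

```text
time: 6.9
ee_pos: [0.4368, 0.0475, 0.0505]
eef_rot: [0.751, 0.661, 0.001, 0.002]
ft_force: [-1.2, -11.0, 9.7]
width: 0.0157
grip_force: 40.0
```

Run:
```python
from h import *
st(); gap()
```

```text
t 6.9 p [436.8  47.5  50.5] yaw -7.31 F [ -1.2 -11.    9.7] M [-2.41  0.76  0.09] w 15.7 g 40.0 j [-0.69  0.11  0.5   2.15 -0.06  0.9  -0.28]
along [166.3 231.7] lat [-475.  -379.4] mid -427.18 rect [66.4 96.8] 82.88
along [ 94.9 164.5] lat [-475.2 -380.4] mid -427.77 rect [72.8 96.7] 82.96
```

Stud in and resting on the buffers, with a gap of about 1.8 mm. I relax, release and rise.

>>> apply_moves:
  steps:
    - [0, 0, 0, -1, 0, 0, -1]
    - [0, 0, 0, -1, 0, 0, 0.5]
    - [0, 0, 0, -1, 0, 0, 0.5]
    - [0, 0, 0, -1, 0, 0, 0.5]
    - [0, 0, 0, -1, 0, 0, 0.5]
    - [0, 0, 0, -1, 0, 0, 0.5]
    - [0, 0, 0, -1, 0, 0, 0.5]
    - [0, 0, 0, -1, 0, -20, 0.5]
    - [0, 0, 0, -1, 0, -40, 0.5]
    - [0, 0, 0, -1, 0, -65, 0.5]
    - [0, 0, 0, -1, 0, -65, 0.5]
    - [0, 0, 0, -1, 0, -65, 0.5]

```text
time: 7.95
ee_pos: [0.4376, 0.0488, 0.1165]
eef_rot: [0.75, 0.661, 0.003, 0.001]
ft_force: [-0.6, -0.9, -1.2]
width: 0.0649
grip_force: 0.0
```

Run:
```python
from h import *
st(); c=gap(); P=cloud(c)
save(c,'w3')
mv(448.3,153.8,118,82.8)
t=cam('top'); Q=cloud(t)
for nm,Q in(('w',P),('t',Q)):
    m=((Q[...,2]>.065)&(Q[...,2]<.085)&(abs(Q[...,0]-.448)<.04)&(abs(Q[...,1]-.154)<.04))
    print(nm,m.sum()); 
    if m.sum()>20: print(cv2.minAreaRect((Q[m][:,:2]*1000).astype(np.float32)))
```

```text
t 7.95 p [437.6  48.8 116.5] yaw -7.21 F [-0.6 -0.9 -1.2] M [-0.06  0.07  0.04] w 64.9 g 0.0 j [-0.71 -0.01  0.5   2.09  0.    1.06 -0.34]
along [166.3 250.7] lat [-475.  -379.4] mid -427.18 rect [85.1 96.6] 82.73
along [ 79.  163.9] lat [-475.2 -380.2] mid -427.68 rect [87.1 96.3] 82.84
turn [ 0.0054  0.0022 -1.5709] shift [105.9  -1.8  -2.4]
w 2182
((450.3495788574219, 154.4234161376953), (10.062363624572754, 45.7088508605957), 82.77689361572266)
t 88
((448.00262451171875, 154.093505859375), (10.023133277893066, 44.953670501708984), 83.23533630371094)
```

View pics/w3.png

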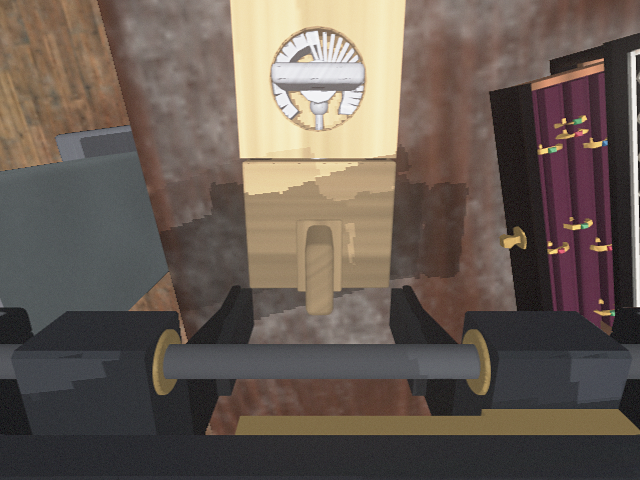

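The wrist view shows the stud in the cam mouth at (320,115), the wing at (320,75), and the faces nearly touching at row 160. I now go over the wing.

>>> apply_moves:
  steps:
    - [0, 0, -1.571, 20, 0, 0, 0.5]
    - [0, 0, -1.571, 45, 0, 0, 0.5]
    - [0, 0, -1.571, 70, 0, 0, 0.5]
    - [0, 0, -1.571, 90, 0, 0, 0.5]
    - [0, 0, -1.571, 106, -1, 0, 0.5]
    - [0, 0, -1.571, 106, -1, 0, 0.5]
    - [0, 0, -1.571, 106, -1, 0, 0.5]
    - [0, 0, -1.571, 106, -1, 0, 0.5]
    - [0, 0, -1.571, 106, -1, 0, 0.5]
    - [0, 0, -1.571, 106, -1, 0, 0.5]
    - [0, 0, -1.571, 106, -1, 0, 0.5]
    - [0, 0, -1.571, 106, -1, 0, 0.5]
    - [0, 0, -1.571, 106, -1, 0, 0.5]
    - [0, 0, -1.571, 106, -1, 0, 0.5]
    - [0, 0, -1.571, 106, -1, 0, 0.5]
    - [0, 0, -1.571, 106, -1, 0, 0.5]

```text
time: 9.38
ee_pos: [0.4488, 0.1535, 0.115]
eef_rot: [0.064, 0.998, 0.0, 0.002]
ft_force: [0.5, 0.1, -0.1]
width: 0.0655
grip_force: 0.0
```

Run:
```python
from h import *
st(); c=cam('wrist'); P=cloud(c); Q=P
m=((Q[...,2]>.07)&(Q[...,2]<.085)&(abs(Q[...,0]-.448)<.04)&(abs(Q[...,1]-.154)<.04))
print(m.sum(),cv2.minAreaRect((Q[m][:,:2]*1000).astype(np.float32)))
mv(449.5,154.3,50,82.8)
```

```text
t 9.38 p [448.8 153.5 115. ] yaw 82.63 F [ 0.5  0.1 -0.1] M [ 0.    0.03 -0.06] w 65.5 g 0.0 j [-0.76  0.09  0.35  2.   -0.03  1.06  1.05]
1325 ((449.5364685058594, 154.90777587890625), (9.62545394897461, 45.68464279174805), 82.33610534667969)
turn [ 0.0008  0.0038 -0.0024] shift [-0.3  0.8 65.2]
```

Well centred. I go down and grip the wing.

>>> apply_moves:
  steps:
    - [0, 0, 0, -0.5, 1, 20, 0.5]
    - [0, 0, 0, -0.5, 1, 40, 0.3]
    - [0, 0, 0, -0.5, 1, 55, 0]
    - [0, 0, 0, -0.5, 1, 64, 0]
    - [0, 0, 0, -0.5, 1, 64, -1]
    - [0, 0, 0, -0.5, 1, 64, -1]
    - [0, 0, 0, -0.5, 1, 64, -1]
    - [0, 0, 0, -0.5, 1, 64, -1]
    - [0, 0, 0, -0.5, 1, 64, -1]
    - [0, 0, 0, -0.5, 1, 64, -1]
    - [0, 0, 0, -0.5, 1, 64, -1]
    - [0, 0, 0, -0.5, 1, 64, -1]
    - [0, 0, 0, -0.5, 1, 64, -1]
    - [0, 0, 0, -0.5, 1, 64, -1]
    - [0, 0, 0, -0.5, 1, 64, -1]
    - [0, 0, 0, -0.5, 1, 64, -1]
  force: 60

```text
time: 10.77
ee_pos: [0.4502, 0.1543, 0.052]
eef_rot: [0.063, 0.998, 0.0, 0.002]
ft_force: [-1.8, -2.2, 6.3]
width: 0.0095
grip_force: 60.0
```

```bash
python3 -c "
from h import *
st()"
```

```text
t 10.77 p [450.2 154.3  52. ] yaw 82.76 F [-1.8 -2.2  6.3] M [-0.64  0.39 -0.03] w 9.5 g 60.0 j [-0.75  0.18  0.35  2.05 -0.08  0.92  1.08]
```

>>> apply_moves:
  steps:
    - [0, 0, 0.08, 0, 0, 0, -1]
    - [0, 0, 0.16, 0, 0, 0, -1]
    - [0, 0, 0.24, 0, 0, 0, -1]
    - [0, 0, 0.32, 0, 0, 0, -1]
    - [0, 0, 0.4, 0, 0, 0, -1]
    - [0, 0, 0.48, 0, 0, 0, -1]
    - [0, 0, 0.56, 0, 0, 0, -1]
    - [0, 0, 0.64, 0, 0, 0, -1]
    - [0, 0, 0.72, 0, 0, 0, -1]
    - [0, 0, 0.8, 0, 0, 0, -1]

```text
time: 11.6
ee_pos: [0.45, 0.154, 0.052]
eef_rot: [0.448, 0.894, 0.001, 0.002]
ft_force: [-2.6, -4.7, 7.6]
width: 0.0099
grip_force: 60.1
```

```bash
cat >> h.py <<'E'
def wing():
    s=st(); p=np.array(s['ee_pos']); f=np.array(s['ft_force'])
    c=cam('wrist'); Q=cloud(c); a=np.array([np.cos(np.radians(82.77)),np.sin(np.radians(82.77))]); b=np.array([-a[1],a[0]])
    X=Q[...,:2]@a*1000; Y=Q[...,:2]@b*1000
    m=(Q[...,2]>.036)&(Q[...,2]<.045)&(X>60)&(X<270)&(abs(Y+427)<60)
    print('turned',np.radians(82.77)-np.radians(np.degrees(np.arctan2(*R.from_quat(s['eef_rot']).as_matrix()[[1,0],1]))))
    return c
E
python3 -c "
from h import *
wing(); gap()"
```

```text
t 11.6 p [450. 154.  52.] yaw 36.74 F [-2.6 -4.7  7.6] M [-1.19  0.66  0.34] w 9.9 g 60.1 j [-0.83  0.19  0.44  2.06 -0.1   0.92  0.3 ]
turned 0.8033235108462318
along [159.2 279.9] lat [-474.6 -379.1] mid -426.85 rect [129.   96.7] 82.66
along [ 78.8 107.6] lat [-408.  -379.6] mid -393.8 rect [29.6 26.3] 35.45
```

>>> apply_moves:
  steps:
    - [0, 0, 0.08, 0, 0, 0, -1]
    - [0, 0, 0.16, 0, 0, 0, -1]
    - [0, 0, 0.24, 0, 0, 0, -1]
    - [0, 0, 0.32, 0, 0, 0, -1]
    - [0, 0, 0.4, 0, 0, 0, -1]
    - [0, 0, 0.48, 0, 0, 0, -1]
    - [0, 0, 0.55, 0, 0, 0, -1]

```text
time: 12.28
ee_pos: [0.4499, 0.1539, 0.052]
eef_rot: [0.674, 0.739, 0.001, 0.001]
ft_force: [-4.2, -4.7, 10.5]
width: 0.0095
grip_force: 60.1
```

```bash
python3 -c "
from h import *
wing()"
```

```text
t 12.28 p [449.9 153.9  52. ] yaw 5.22 F [-4.2 -4.7 10.5] M [-1.4   1.04  0.47] w 9.5 g 60.1 j [-0.89  0.19  0.5   2.06 -0.11  0.92 -0.23]
turned 1.3534375075411818
```

>>> apply_moves:
  steps:
    - [0, 0, 0.05, 0, 0, 0, -1]
    - [0, 0, 0.1, 0, 0, 0, -1]
    - [0, 0, 0.15, 0, 0, 0, -1]
    - [0, 0, 0.2, 0, 0, 0, -1]

```text
time: 12.67
ee_pos: [0.4498, 0.1539, 0.052]
eef_rot: [0.744, 0.668, 0.001, 0.001]
ft_force: [-4.6, -4.8, 10.5]
width: 0.0094
grip_force: 60.2
```

```bash
python3 -c "
from h import *
c=wing(); save(c,'w4')"
```

```text
t 12.67 p [449.8 153.9  52. ] yaw -6.13 F [-4.6 -4.8 10.5] M [-1.39  1.13  0.47] w 9.4 g 60.2 j [-0.91  0.19  0.53  2.06 -0.12  0.92 -0.43]
turned 1.5516373676763984
```

>>> apply_moves:
  steps:
    - [0, 0, 0.05, 0, 0, 0, -1]
    - [0, 0, 0.1, 0, 0, 0, -1]

```text
time: 12.88
ee_pos: [0.4497, 0.1539, 0.052]
eef_rot: [0.776, 0.63, 0.001, 0.001]
ft_force: [-4.5, -5.6, 10.9]
width: 0.0094
grip_force: 60.2
```

```bash
python3 -c "
from h import *
c=wing()"
```

```text
t 12.88 p [449.7 153.9  52. ] yaw -11.85 F [-4.5 -5.6 10.9] M [-1.44  1.23  0.53] w 9.4 g 60.2 j [-0.92  0.19  0.54  2.06 -0.12  0.92 -0.52]
turned 1.6514471558599686
```

>>> apply_moves:
  steps:
    - [0, 0, 0.03, 0, 0, 0, -1]
    - [0, 0, 0.06, 0, 0, 0, -1]

```text
time: 13.1
ee_pos: [0.4497, 0.1539, 0.052]
eef_rot: [0.795, 0.607, 0.001, 0.001]
ft_force: [-4.0, -4.1, 11.9]
width: 0.0096
grip_force: 60.2
```

```bash
python3 -c "
from h import *
c=wing(); gap()"
```

```text
t 13.1 p [449.7 153.9  52. ] yaw -15.23 F [-4.  -4.1 11.9] M [-1.39  1.21  0.57] w 9.6 g 60.2 j [-0.93  0.19  0.55  2.06 -0.12  0.92 -0.58]
turned 1.710463040588524
along [196.7 280. ] lat [-475.  -379.4] mid -427.2 rect [86.  96.7] 82.69
```

View pics/w4.png

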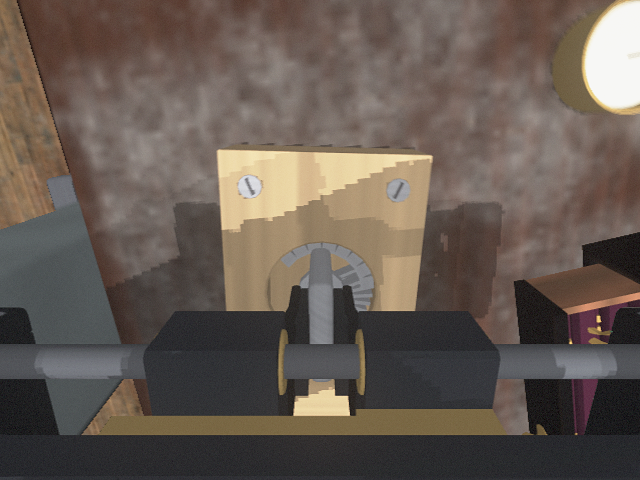

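The wing follows the grip (now at column 320), and the candle at (620,60) is clear. I continue in small steps on the moment.

>>> apply_moves:
  steps:
    - [0, 0, 0.03, 0, 0, 0, -1]

```text
time: 13.28
ee_pos: [0.4497, 0.1539, 0.052]
eef_rot: [0.803, 0.596, 0.001, 0.001]
ft_force: [-4.8, -4.7, 11.6]
width: 0.0092
grip_force: 60.2
```

```bash
python3 -c "
from h import *
c=wing()"
```

```text
t 13.28 p [449.7 153.9  52. ] yaw -16.86 F [-4.8 -4.7 11.6] M [-1.45  1.32  0.55] w 9.2 g 60.2 j [-0.93  0.19  0.55  2.06 -0.12  0.92 -0.61]
turned 1.7388178107587275
```

>>> apply_moves:
  steps:
    - [0, 0, 0.03, 0, 0, 0, -1]

```text
time: 13.42
ee_pos: [0.4497, 0.1539, 0.052]
eef_rot: [0.812, 0.584, 0.001, 0.001]
ft_force: [-4.7, -5.1, 11.8]
width: 0.0095
grip_force: 60.2
```

```bash
python3 -c "
from h import *
c=wing()"
```

```text
t 13.42 p [449.7 153.9  52. ] yaw -18.6 F [-4.7 -5.1 11.8] M [-1.38  1.27  0.55] w 9.5 g 60.2 j [-0.93  0.19  0.55  2.06 -0.13  0.92 -0.64]
turned 1.7692432186154181
```

>>> apply_moves:
  steps:
    - [0, 0, 0.03, 0, 0, 0, -1]
    - [0, 0, 0.05, 0, 0, 0, -1]

```text
time: 13.63
ee_pos: [0.4497, 0.1539, 0.052]
eef_rot: [0.827, 0.563, 0.001, 0.001]
ft_force: [-3.9, -5.5, 10.9]
width: 0.0095
grip_force: 60.2
```

```bash
python3 -c "
from h import *
c=wing()"
```

```text
t 13.63 p [449.7 153.9  52. ] yaw -21.54 F [-3.9 -5.5 10.9] M [-1.43  1.3   0.56] w 9.5 g 60.2 j [-0.94  0.19  0.56  2.06 -0.13  0.92 -0.69]
turned 1.820536366052388
```

>>> apply_moves:
  steps:
    - [0, 0, 0.03, 0, 0, 0, -1]
    - [0, 0, 0.05, 0, 0, 0, -1]

```text
time: 13.85
ee_pos: [0.4496, 0.1538, 0.052]
eef_rot: [0.841, 0.542, 0.001, 0.001]
ft_force: [-5.5, -5.4, 11.7]
width: 0.0096
grip_force: 60.2
```

```bash
python3 -c "
from h import *
c=wing()"
```

```text
t 13.85 p [449.6 153.8  52. ] yaw -24.4 F [-5.5 -5.4 11.7] M [-1.47  1.36  0.54] w 9.6 g 60.2 j [-0.95  0.19  0.57  2.06 -0.13  0.92 -0.74]
turned 1.8704823843164877
```

```bash
cat >> h.py <<'E'
def wyaw(c):
    Q=cloud(c)
    m=(abs(Q[...,2]-.079)<.003)&(np.hypot(Q[...,0]-.4497,Q[...,1]-.154)<.028)
    n,l,s,ce=cv2.connectedComponentsWithStats(m.astype(np.uint8))
    for i in range(1,n):
        if s[i,4]>150:
            q=Q[l==i][:,:2]*1000; print('wing',s[i,4],[np.round(k,1) for k in cv2.minAreaRect(q.astype(np.float32))])
E
python3 -c "
from h import *
c=wing(); wyaw(c); save(c,'w5',(180,150,460,440),2)
t=cam('top'); Q=cloud(t);save(t,'t5',(240,200,400,300),4.5)
a=np.array([np.cos(np.radians(82.77)),np.sin(np.radians(82.77))]); b=np.array([-a[1],a[0]])
X=Q[...,:2]@a*1000; Y=Q[...,:2]@b*1000
m=(abs(Q[...,2]-.04)<.004)&(abs(Y+427)<60)&(X<285)&(X>40)
print(m.sum(),X[m].min(),X[m].max())
wyaw(t)"
```

```text
t 13.9 p [449.6 153.8  52. ] yaw -24.48 F [-4.8 -5.5 11.2] M [-1.45  1.37  0.55] w 9.5 g 60.2 j [-0.95  0.19  0.57  2.06 -0.13  0.92 -0.74]
turned 1.8718224218867805
wing 1937 [array([453.7, 162.2]), array([24.4, 25.8]), np.float64(19.1)]
755 77.38413226301746 279.31954309347344
```

View pics/w5.png

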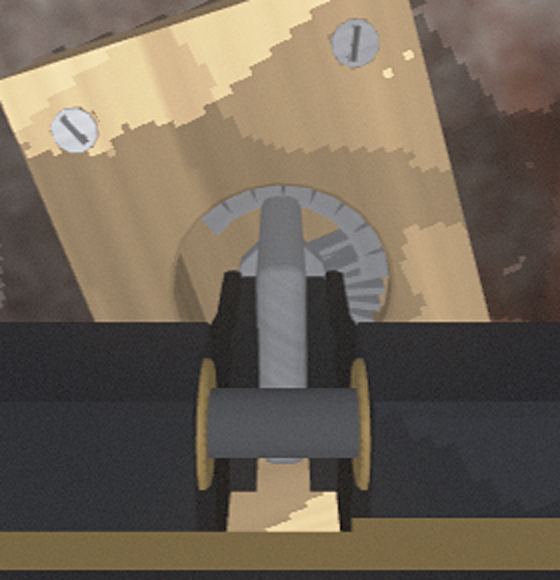

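View pics/t5.png

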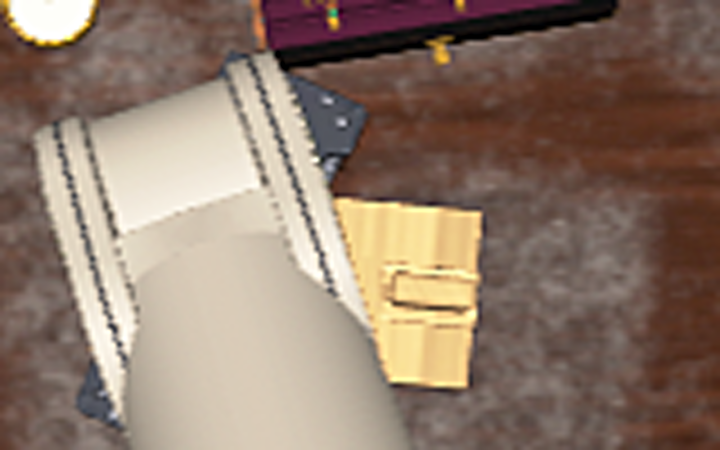

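The wing is still square in the pads (no slip), so I keep going.

>>> apply_moves:
  steps:
    - [0, 0, 0.03, 0, 0, 0, -1]
    - [0, 0, 0.06, 0, 0, 0, -1]

```text
time: 14.17
ee_pos: [0.4497, 0.1539, 0.052]
eef_rot: [0.856, 0.516, 0.001, 0.001]
ft_force: [-4.3, -4.9, 12.1]
width: 0.0094
grip_force: 60.3
```

```bash
python3 -c "
from h import *
c=wing()"
```

```text
t 14.17 p [449.7 153.9  52. ] yaw -27.83 F [-4.3 -4.9 12.1] M [-1.44  1.35  0.67] w 9.4 g 60.3 j [-0.95  0.19  0.57  2.06 -0.13  0.92 -0.79]
turned 1.9303248136076832
```

>>> apply_moves:
  steps:
    - [0, 0, 0.03, 0, 0, 0, -1]
    - [0, 0, 0.06, 0, 0, 0, -1]

```text
time: 14.38
ee_pos: [0.4496, 0.1538, 0.052]
eef_rot: [0.871, 0.49, 0.001, 0.001]
ft_force: [-4.7, -5.7, 12.5]
width: 0.0096
grip_force: 60.3
```

```bash
python3 -c "
from h import *
c=wing()"
```

```text
t 14.38 p [449.6 153.8  52. ] yaw -31.27 F [-4.7 -5.7 12.5] M [-1.36  1.35  0.66] w 9.6 g 60.3 j [-0.96  0.2   0.58  2.06 -0.13  0.92 -0.85]
turned 1.9903061850276087
```

>>> apply_moves:
  steps:
    - [0, 0, 0.03, 0, 0, 0, -1]

```text
time: 14.52
ee_pos: [0.4496, 0.1538, 0.052]
eef_rot: [0.878, 0.478, 0.001, 0.001]
ft_force: [-4.8, -5.4, 10.5]
width: 0.0089
grip_force: 60.3
```

```bash
python3 -c "
from h import *
c=wing()
for i in range(3): cam('wrist'); print(r.read_state()['torque'])"
```

```text
t 14.52 p [449.6 153.8  52. ] yaw -32.92 F [-4.8 -5.4 10.5] M [-1.43  1.34  0.62] w 8.9 g 60.3 j [-0.96  0.2   0.58  2.06 -0.13  0.92 -0.88]
turned 2.0191077668830415
[-1.41682271  1.48312244  0.46929386]
[-1.41077107  1.48896779  0.45413405]
[-1.43918451  1.50792712  0.51369569]
```

>>> apply_moves:
  steps:
    - [0, 0, 0.02, 0, 0, 0, -1]
    - [0, 0, 0.04, 0, 0, 0, -1]

```text
time: 14.88
ee_pos: [0.4496, 0.1538, 0.052]
eef_rot: [0.888, 0.46, 0.001, 0.001]
ft_force: [-5.2, -5.7, 11.9]
width: 0.0096
grip_force: 60.3
```

```bash
python3 -c "
from h import *
c=wing()"
```

```text
t 14.88 p [449.6 153.8  52. ] yaw -35.25 F [-5.2 -5.7 11.9] M [-1.47  1.43  0.66] w 9.6 g 60.3 j [-0.97  0.2   0.59  2.06 -0.14  0.92 -0.92]
turned 2.0598885324188885
```

>>> apply_moves:
  steps:
    - [0, 0, 0, 0, 0, 0, 0.3]
    - [0, 0, 0, 0, 0, 0, 0.3]
    - [0, 0, 0, 0, 0, 0, 0.3]
    - [0, 0, 0, 0, 0, 0, 0.3]
    - [0, 0, 0, 0, 0, 0, 0.3]
    - [0, 0, 0, 0, 0, -20, 0.3]
    - [0, 0, 0, 0, 0, -45, 0.3]
    - [0, 0, 0, 0, 0, -65, 0.3]
    - [0, 0, 0, 0, 0, -65, 0.3]
    - [0, 0, 0, 0, 0, -65, 0.3]

```text
time: 15.77
ee_pos: [0.4503, 0.1551, 0.1174]
eef_rot: [0.888, 0.46, 0.003, 0.0]
ft_force: [0.4, -0.4, -0.6]
width: 0.0558
grip_force: 0.0
```

```bash
python3 -c "
from h import *
st();mv(437.6,48.8,116.5,-7.2)"
```

```text
t 15.77 p [450.3 155.1 117.4] yaw -35.23 F [ 0.4 -0.4 -0.6] M [-0.14  0.13  0.05] w 55.8 g 0.0 j [-1.    0.09  0.6   2.01 -0.06  1.06 -0.99]
turn [ 0.0049 -0.0045 -0.4891] shift [-94.1  50.9   0.5]
```

>>> apply_moves:
  steps:
    - [0, 0, -0.12, -30, 17, 0, 0.3]
    - [0, 0, -0.24, -60, 34, 0, 0.3]
    - [0, 0, -0.36, -94, 51, 0, 0.3]
    - [0, 0, -0.489, -94, 51, 0, 0.3]
    - [0, 0, -0.489, -94, 51, 0, 0.3]
    - [0, 0, -0.489, -94, 51, 0, 0.3]

```text
time: 16.27
ee_pos: [0.4367, 0.0486, 0.1158]
eef_rot: [0.751, 0.66, 0.002, 0.001]
ft_force: [1.1, 1.2, -0.4]
width: 0.0569
grip_force: 0.0
```

```bash
python3 -c "
from h import *
st(); c=gap(); save(c,'w6',(220,0,420,320),1.87)
Q=cloud(c); m=(abs(Q[...,2]-.079)<.004)&(np.hypot(Q[...,0]-.4497,Q[...,1]-.154)<.04)
print(cv2.minAreaRect((Q[m][:,:2]*1000).astype(np.float32)))
d=cv2.imread('pics/w3.png')[:,:,:].astype(int); e=c['pixels'][...,::-1].astype(int)
for k in (d,e): print(k[135:185,260:380].sum(-1).mean(1).round().astype(int))
"
```

```text
t 16.27 p [436.7  48.6 115.8] yaw -7.42 F [ 1.1  1.2 -0.4] M [-0.09  0.08  0.03] w 56.9 g 0.0 j [-0.89 -0.02  0.68  2.09  0.01  1.06 -0.34]
along [ 81.1 249.9] lat [-474.8 -378.7] mid -426.72 rect [172.   97.7] 82.33
((450.2119445800781, 154.595947265625), (45.93061828613281, 10.104269027709961), 55.5419807434082)
[648 647 647 647 647 647 647 647 646 647 646 647 645 642 640 637 634 632
 630 629 630 629 638 423 312 324 399 557 555 587 577 562 552 548 545 544
 538 533 535 539 544 538 532 532 534 536 523 514 516 516]
[649 648 649 649 649 649 648 648 647 646 645 643 642 640 639 636 634 631
 630 630 632 635 460 479 574 579 587 579 575 572 560 548 550 554 557 552
 547 547 552 555 550 541 538 539 539 532 521 518 521 521]
```

View pics/w6.png

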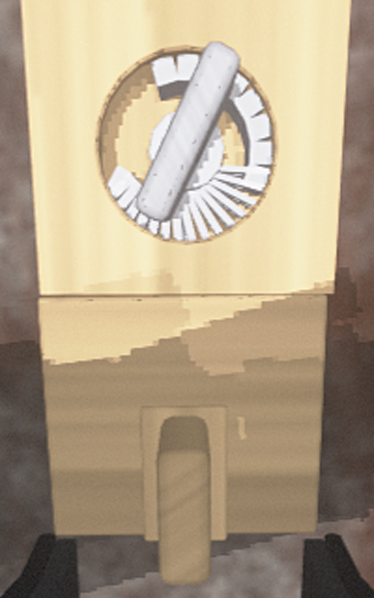

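The wing stands about 2.05 rad on, in step with the gripper, and the joint line at row 295 of the crop has closed to a thin line. The end piece has drawn in about 2.1 mm. I regrip to confirm the tightness.

```bash
python3 -c "
from h import *
mv(450,154.5,116,-34.6)"
```

```text
turn [ 0.0033 -0.0017  0.4747] shift [106.2  -0.5  -0. ]
```

>>> apply_moves:
  steps:
    - [0, 0, 0.12, 30, 0, 0, 0.3]
    - [0, 0, 0.24, 65, 0, 0, 0.3]
    - [0, 0, 0.36, 106, -0.5, 0, 0.3]
    - [0, 0, 0.475, 106, -0.5, 0, 0.3]
    - [0, 0, 0.475, 106, -0.5, 0, 0.3]
    - [0, 0, 0.475, 106, -0.5, 0, 0.3]
    - [0, 0, 0.475, 106, -0.5, 30, 0.3]
    - [0, 0, 0.475, 106, -0.5, 55, 0]
    - [0, 0, 0.475, 106, -0.5, 64, 0]
    - [0, 0, 0.475, 106, -0.5, 64, -1]
    - [0, 0, 0.475, 106, -0.5, 64, -1]
    - [0, 0, 0.475, 106, -0.5, 64, -1]
    - [0, 0, 0.475, 106, -0.5, 64, -1]
    - [0, 0, 0.475, 106, -0.5, 64, -1]
    - [0, 0, 0.475, 106, -0.5, 64, -1]
    - [0, 0, 0.475, 106, -0.5, 64, -1]
    - [0, 0, 0.475, 106, -0.5, 64, -1]
    - [0, 0, 0.475, 106, -0.5, 64, -1]
    - [0, 0, 0.475, 106, -0.5, 64, -1]
  force: 60

```text
time: 17.9
ee_pos: [0.45, 0.1544, 0.0532]
eef_rot: [0.885, 0.466, 0.002, 0.0]
ft_force: [-4.4, 1.6, 6.8]
width: 0.0095
grip_force: 60.0
```

```bash
python3 -c "
from h import *
wing()"
```

```text
t 17.9 p [450.  154.4  53.2] yaw -34.4 F [-4.4  1.6  6.8] M [0.18 1.09 0.04] w 9.5 g 60.0 j [-0.97  0.19  0.59  2.06 -0.14  0.92 -0.9 ]
turned 2.0449925397744027
```

>>> apply_moves:
  steps:
    - [0, 0, 0.02, 0, 0, 0, -1]
    - [0, 0, 0.04, 0, 0, 0, -1]

```text
time: 18.12
ee_pos: [0.45, 0.1543, 0.0532]
eef_rot: [0.894, 0.449, 0.002, 0.0]
ft_force: [-4.0, 0.8, 6.7]
width: 0.0097
grip_force: 60.3
```

```bash
python3 -c "
from h import *
wing()"
```

```text
t 18.12 p [450.  154.3  53.2] yaw -36.68 F [-4.   0.8  6.7] M [0.16 1.05 0.67] w 9.7 g 60.3 j [-0.97  0.19  0.6   2.06 -0.14  0.92 -0.94]
turned 2.084822367962018
```

>>> apply_moves:
  steps:
    - [0, 0, 0.015, 0, 0, 0, -1]
    - [0, 0, 0.03, 0, 0, 0, -1]

```text
time: 18.33
ee_pos: [0.45, 0.1544, 0.0532]
eef_rot: [0.9, 0.435, 0.002, 0.0]
ft_force: [-3.8, 1.0, 5.9]
width: 0.0091
grip_force: 60.3
```

```bash
python3 -c "
from h import *
wing()"
```

```text
t 18.33 p [450.  154.4  53.2] yaw -38.38 F [-3.8  1.   5.9] M [0.1  1.05 0.67] w 9.1 g 60.3 j [-0.98  0.19  0.6   2.06 -0.14  0.92 -0.97]
turned 2.114395551857422
```

>>> apply_moves:
  steps:
    - [0, 0, 0.015, 0, 0, 0, -1]
    - [0, 0, 0.03, 0, 0, 0, -1]

```text
time: 18.55
ee_pos: [0.45, 0.1543, 0.0532]
eef_rot: [0.907, 0.422, 0.002, 0.0]
ft_force: [-4.0, 0.1, 6.4]
width: 0.0095
grip_force: 60.3
```

```bash
python3 -c "
from h import *
c=wing()
im=c['pixels'].astype(int).sum(-1)
for v in (255,265,275,285,325): 
    row=im[v,285:360]; g=np.diff(row); print(v,285+np.argsort(-abs(g))[:4])
e=cv2.Canny(c['pixels'],60,150)[245:285,300:340]; print(cv2.HoughLines(e,.5,np.radians(.25),16)[:4])"
```

```text
t 18.55 p [450.  154.3  53.2] yaw -40.09 F [-4.   0.1  6.4] M [0.08 0.97 0.71] w 9.5 g 60.3 j [-0.98  0.2   0.61  2.06 -0.14  0.92 -1.  ]
turned 2.144379645904425
255 [347 292 348 294]
265 [349 308 330 358]
275 [331 333 356 308]
285 [293 307 299 347]
325 [309 332 308 331]
[[[-29.25        3.0848694]]

 [[-29.75        3.0979593]]]
```

>>> apply_moves:
  steps:
    - [0, 0, 0, 0, 0, 0, 0.3]
    - [0, 0, 0, 0, 0, 0, 0.3]
    - [0, 0, 0, 0, 0, 0, 0.3]
    - [0, 0, 0, 0, 0, 0, 0.3]
    - [0, 0, 0, 0, 0, 0, 0.3]
    - [0, 0, 0, 0, 0, -20, 0.3]
    - [0, 0, 0, 0, 0, -45, 0.3]
    - [0, 0, 0, 0, 0, -65, 0.3]
    - [0, 0, 0, 0, 0, -65, 0.3]
    - [0, 0, 0, 0, 0, -65, 0.3]

```text
time: 19.43
ee_pos: [0.4505, 0.154, 0.1184]
eef_rot: [0.907, 0.421, 0.003, 0.0]
ft_force: [-0.6, -0.0, -0.4]
width: 0.0557
grip_force: 0.0
```

```bash
python3 -c "
from h import *
st();mv(436.7,48.6,115.8,-7.42)"
```

```text
t 19.43 p [450.5 154.  118.4] yaw -40.16 F [-0.6 -0.  -0.4] M [-0.08  0.19  0.04] w 55.7 g 0.0 j [-1.01  0.08  0.62  2.01 -0.06  1.06 -1.07]
turn [ 0.0046 -0.0047 -0.5714] shift [-89.4  57.4   2.2]
```

>>> apply_moves:
  steps:
    - [0, 0, -0.12, -28, 18, 0, 0.3]
    - [0, 0, -0.24, -56, 36, 0, 0.3]
    - [0, 0, -0.36, -89, 57, 2, 0.3]
    - [0, 0, -0.48, -89, 57, 2, 0.3]
    - [0, 0, -0.571, -89, 57, 2, 0.3]
    - [0, 0, -0.571, -89, 57, 2, 0.3]
    - [0, 0, -0.571, -89, 57, 2, 0.3]

```text
time: 20.02
ee_pos: [0.4357, 0.0488, 0.1148]
eef_rot: [0.752, 0.659, 0.001, 0.001]
ft_force: [-0.6, 0.1, -0.5]
width: 0.0561
grip_force: 0.0
```

```bash
python3 -c "
from h import *
st(); c=gap(); save(c,'w7',(270,140,370,180),8)
for i in range(2): gap()
Q=cloud(c); m=(abs(Q[...,2]-.079)<.004)&(np.hypot(Q[...,0]-.4497,Q[...,1]-.154)<.04)
print(cv2.minAreaRect((Q[m][:,:2]*1000).astype(np.float32)))
e=c['pixels'].astype(int); print(e[150:170,260:380].sum(-1).mean(1).round().astype(int))
"
```

```text
t 20.02 p [435.7  48.8 114.8] yaw -7.61 F [-0.6  0.1 -0.5] M [-0.06  0.06 -0.  ] w 56.1 g 0.0 j [-0.91 -0.02  0.7   2.1   0.01  1.06 -0.35]
along [ 81.  249.7] lat [-474.8 -378.6] mid -426.66 rect [171.   97.6] 82.36
along [ 81.1 249.8] lat [-474.7 -378.5] mid -426.64 rect [171.3  97.5] 82.24
along [ 81.  249.9] lat [-474.8 -378.5] mid -426.66 rect [171.4  97.6] 82.39
((450.304931640625, 154.68312072753906), (46.15478515625, 10.078792572021484), 51.02039337158203)
[636 635 633 629 629 631 629 541 460 568 580 591 574 569 566 564 553 547
 551 554]
```

View pics/w7.png

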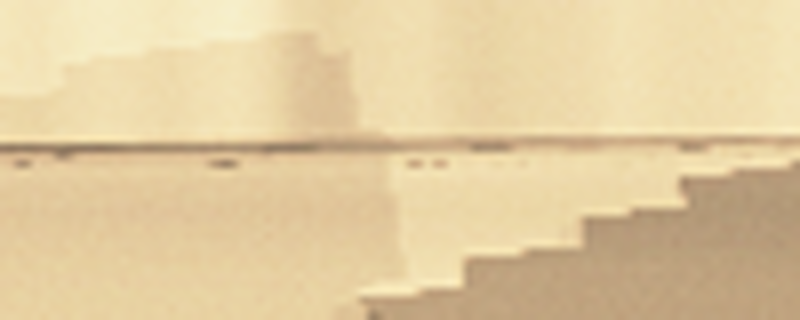

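The joint line is shut (row 145 of the crop). The end piece did not move during the last 0.08 rad, so the faces are closed, and the moment is about 0.37 N m above free, which is tight. The arm is clear, so I hand in.

```bash
python3 -c "
from h import *
print(r.close_job())"
```

```text
the job is handed in; nothing more can be done
None
```

The end piece is fitted to the riser and the cam is turned about 2.1 rad. The joint faces look shut, and the last turning moment was about 0.37 N m above free, so I judge it tight; the 40 N pull could not be measured directly. The job is handed in with the arm clear, and the hand-in gave no verdict.

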